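# Lid from the mould to the indexing wheel, third stop

## Task

Lift the earthenware lid out of its open plaster mould by its knob and set it down, without dropping it, flat in the rimmed plate of the indexing wheel. Then, with the lid let go, take hold of the wheel's black bar knob and turn it clockwise, click by click, to the third stop counted from the home end of its travel, without running past it. Finish while still gripping the knob at that stop, so the wheel stays put for painting, and leave the jar, the vase and the tape roll alone.

Things in the scene. Friction and masses are not known exactly. Their poses are not given: they have to be found in the camera images.
- mould: Open plaster mould, fixed on the desk: a 124 x 124 mm block, 34 mm high, with a round cavity 88 mm across and 12 mm deep in its top. Four 4 mm high bumps stand near its corners. Origin at the centre of the underside, z up.
- lid: Loose round earthenware jar lid, 0.11 to 0.22 kg, upright in the mould cavity, its disc's top level with the mould's top. Disc 84 mm across, 12 mm thick; in its middle a round knob 32 mm across from 20 to 52 mm above the underside (narrower neck below; a low collar round its foot reaches 18 mm). Take it by the knob. Origin: centre of the underside, z up.
- index_base: Indexing wheel, fixed: grey base 130 mm (its x) by 300 mm (its y), top at 40 mm. Upright axes: plate at y = -80 mm, black bar knob at y = +80 mm. Origin: centre of underside, z up. The dial round the knob has six black marks, one per stop: home, the longest, is on the knob's -x side next to a steel stud; the rest follow clockwise every 24 degrees. The knob's white line points at the mark.
- plate_seat (a point): Centre of the plate's sunken floor, 54 mm above the desk, where the lid's underside comes to rest. The plate is an aluminium dish with a 6 mm high rim, 93 mm across inside and 103 mm outside; it turns with the knob, the same way and by the same angle (axes turn with the plate).
- index_knob_grip (a point): Point to grip on the knob's axis, 73.5 mm above the desk. The knob is an upright bar 50 mm long, 15 mm thick, 34 mm high (top at 84.5 mm) on a 54 mm round skirt whose top is at 50.5 mm. x runs along the bar, y across it (the 15 mm to grip); the white line is at the -x end. At joint value 0 its axes are parallel to the base's.
- index_knob (a joint): Knob angle in rad, growing clockwise seen from above; 0 is home (hard end stop). Detents click every 24 degrees: stops at 0 (home), 0.419 (first), 0.838 (second), 1.257 (third), 1.676, 2.094 (last). Between stops it takes up to about 0.1 N m; let go, the knob drops into the nearest stop. It starts at home or at the first stop.
- jar: Bystander: small black jar with a screw lid, 55 mm across, 54 mm high. Origin at the centre of the underside.
- vase: Bystander: white vase lying on its side, 96 x 142 x 98 mm. Origin at the centre of the underside.
- tape: Bystander: roll of masking tape lying flat, about 101 x 112 mm, 24 mm high. Origin at the centre of the underside.
Not all that is in view belongs to the job. Of the things shaped like the mould, the white one is meant.

How it is judged:
By the outcome, as a careful person would: the job done as asked, in the order asked, and still so for the second after the job is handed in, while the arm keeps its last pose, push and grip.
It also fails if it takes over 58 s, if anything falls off the work surface, if the arm or the gripper's body presses on something with over 40 N, if the wrist force passes 120 N, or if a joint passes its speed limit or range.

## Robot

A 7-joint arm with a two-finger parallel gripper is mounted at the origin on a cart in front of the work surface, level with it; the furniture and walls round the work are solid. World frame = base frame: x ahead of the robot, y to its left, z up, the work surface at z = 0. Lengths are in m, angles in degrees, forces in N, time in s.
With the tool pointing down it reaches from about 0.35 to 0.9 m from the base axis. Payload 19.9 kg.
Tool frame: the origin (TCP) lies midway between the tips of the shut fingers; the grasp point (between the pads) lies 19 mm behind it (env.pinch_z is the distance from the TCP to the grasp point, in m); z points along the fingers, y is the line along which they close (so a half turn about z gives the same grasp; the last joint's range is limited). The gripper opens to 94 mm and grips with 3 to 60 N. Pads are 16 mm wide; open, the fingers measure 119 mm over their backs; the gripper's body (75 mm by 177 mm) begins 78 mm behind the grasp point.
Start: joints at [73.425, 23.915, -0.59, 92.452, 0.269, 63.638, -3.037], TCP at [0.153, -0.606, 0.205] pointing down, gripper open.
Joint ranges: [-161.28, 161.28], [-22.2, 115.67], [-73.04, 71.86], [3.21, 147.25], [-68.34, 248.33], [10.77, 114.83], [-161.83, 161.83]. Speed limits (degrees/s): [108.29, 108.29, 136.94, 136.94, 172.46, 172.46, 172.46].

## Interface

Orientations are given as [roll, pitch, yaw] about the fixed x, y, z axes, in that order (R = Rz(yaw) Ry(pitch) Rx(roll)).
In Python, from plant import env gives the robot as it stands.
- The arm moves only by the tool send_rows, never from a script. Its arguments are lists of equal length, an entry for each row: "claw": the closure, from 0 (fully open) to 1 (shut); "xyz": the shift along the tool's x, y, z in m, a list of three; "delta_rot": the turn, a rotation vector about the tool's x, y, z in rad, a list of three. A call has 1 to 5 rows; each row shifts and turns the commanded pose from where the row before left it, along the tool's axes as they then stand; what a row does not reach is not made up. A row lasts 1/12 s, in which the tool goes at most 41.7 mm and 7.16 degrees, less where a joint would pass 70% of its speed; a pose out of reach is approached as far as the arm can. A call with a gripper value outside its range is refused whole. The fingers move at their own pace and stop on an object; the grip force is fixed at half the most. Time passes only in rows, so rows that do not move let the fingers close. It gives the time, the measured TCP pose, the force, the opening and the grip force at its end, in the units of the state.
- env.sense(): the state, without advancing time (a new reading comes with each control period).
- env.get_image(name): name is "side" or "top" or "wrist"; returns a dict with "frame" (384x512x3 uint8, red, green, blue), "mtx" (3x3 intrinsics, pixels), "R" (3x3) and "t" (3): a world point X has camera coordinates R X + t. Camera axes: x right, y down, z forward; pixel columns grow to the right and rows downward; lengths in m; the calibration is good to about 2 mm. A picture is of the moment at which its call begins. There is no depth.
- env.hand_in(): hands the job in; it is judged then, once.
The state is a dict: "time": time; "qpos": joint angles; "dq": joint speeds; "joint_torque": joint torques, N m; "tcp_pos": TCP position; "tcp_rot": TCP orientation; "ft_force": force on the tool from outside, world axes, zero at the start; "wrist_torque": the same for the moment, N m; "grip_width": finger opening in m; "gripper_force": force on a finger pad.
Only numpy, scipy, OpenCV 4.12 (cv2) and the standard library are available. Lean on these libraries where they do the work, as an engineer would, in place of code of your own. Each camera call takes 0.05 s, during which the arm holds its last target. There are 200 camera calls.

## Working session

There is one attempt and no reset: what is moved stays moved. The work goes in short steps, Python scripts to look and compute and a tool call to move; the robot and the scene stay as the last step left them, time stands still between calls to the robot, and variables do not carry over. Pictures are saved under pics/ and viewed, at most 10 in all, crops included, and the job is handed in when it is done.

Besides the shell and the picture viewer there is one more tool, called after "Request:" by a JSON object that holds its "fn" and its "kwargs". send_rows: Moves the arm, as the interface text tells. Its arguments: {"type":"object","properties":{"claw":{"type":"array"},"xyz":{"type":"array"},"delta_rot":{"type":"array"}},"required":["claw","xyz","delta_rot"]}

```bash
ls; mkdir -p pics
python3 - <<'E'
from plant import env
import cv2,numpy as np
s=env.sense(); print({k:np.round(v,3).tolist() for k,v in s.items()}, env.pinch_z)
ims=[]
for n in("side","top","wrist"):
    d=env.get_image(n); cv2.imwrite(f"pics/{n}0.png",d["frame"][:,:,::-1]); np.savez(f"pics/{n}0.npz",**d)
    print(n,np.round(d["mtx"],1).tolist(),np.round(d["R"],3).tolist(),np.round(d["t"],3).tolist())
E
```

```text
pics
{'time': 0.0, 'qpos': [73.423, 23.947, -0.591, 92.484, 0.269, 63.636, -3.036], 'dq': [0.011, 0.005, -0.025, 0.099, -0.037, 0.042, 0.005], 'joint_torque': [0.001, -85.123, 0.64, -42.599, -0.049, 0.018, 0.0], 'tcp_pos': [0.153, -0.606, 0.205], 'tcp_rot': [-179.934, 0.005, 14.2], 'ft_force': [-0.011, -0.538, -0.087], 'wrist_torque': [-0.012, -0.03, -0.021], 'gripper_force': 0.0, 'grip_width': 0.094} 0.0188
side [[384.7, 0.0, 252.3], [0.0, 384.7, 194.2], [0.0, 0.0, 1.0]] [[-1.0, 0.007, 0.017], [-0.012, 0.478, -0.878], [-0.014, -0.878, -0.478]] [0.63, 0.123, 0.959]
top [[414.1, 0.0, 249.2], [0.0, 414.1, 188.3], [0.0, 0.0, 1.0]] [[0.021, -1.0, -0.003], [-0.986, -0.02, -0.163], [0.163, 0.006, -0.987]] [-0.127, 0.644, 1.103]
wrist [[340.8, 0.0, 251.8], [0.0, 340.8, 184.2], [0.0, 0.0, 1.0]] [[0.245, -0.97, -0.001], [-0.934, -0.236, 0.269], [-0.261, -0.065, -0.963]] [-0.625, -0.028, 0.391]
```

View pics/top0.png

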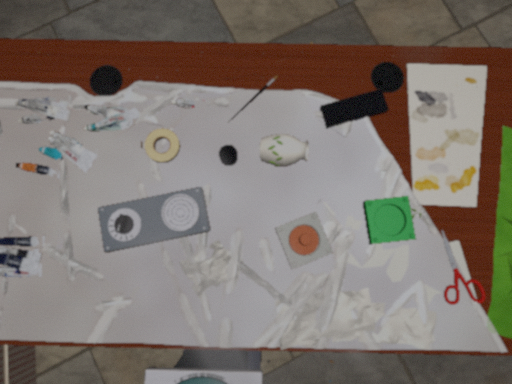

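View pics/side0.png

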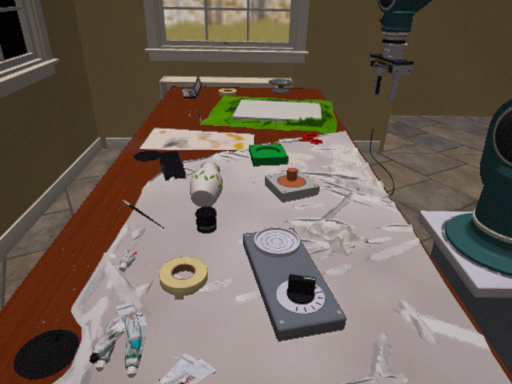

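The top view shows the white mould with the orange lid at (304,240), and the wheel base at (154,218) with its plate at (181,211) and knob at (124,224). The tape is at (161,146), the jar at (229,155) and the vase at (284,150).

What could be mistaken for the mould: the plaster one with the orange lid (304,240) or the green block (390,220). I choose the plaster one. For the wheel's black knob: (124,224) on the grey base, the jar (229,155), or the black discs (106,80) and (388,77). I choose (124,224).

```bash
cat > h.py <<'E'
import numpy as np,cv2
def ray(d,p):
    R,t=d["R"],np.ravel(d["t"]); c=-R.T@t
    v=R.T@np.linalg.solve(d["mtx"],[p[0],p[1],1.]); return c,v/np.linalg.norm(v)
def onz(d,p,z):
    c,v=ray(d,p); return c+v*(z-c[2])/v[2]
def tri(*dp):
    A=np.zeros((3,3));b=np.zeros(3);L=[]
    for d,p in dp:
        c,v=ray(d,p);P=np.eye(3)-np.outer(v,v);A+=P;b+=P@c;L.append((c,P))
    X=np.linalg.solve(A,b); return X,[float(np.linalg.norm(P@(X-c))*1000) for c,P in L]
def proj(d,X):
    q=d["mtx"]@(d["R"]@np.asarray(X)+np.ravel(d["t"])); return q[:2]/q[2]
def big(m):
    n,l,s,c=cv2.connectedComponentsWithStats(m.astype(np.uint8)); i=1+np.argmax(s[1:,4]); return (l==i).astype(np.uint8),c[i],s[i]
def load(n): return dict(np.load(f"pics/{n}.npz"))
def snap(env,n,tag):
    d=env.get_image(n); np.savez(f"pics/{n}{tag}.npz",**d); return d
def orange(f):
    h=cv2.cvtColor(f,cv2.COLOR_RGB2HSV); return ((h[...,0]<16)&(h[...,1]>110)&(h[...,2]>80))
E
python3 - <<'E'
from h import *
T,S=load("top0"),load("side0")
def crop(d,x,y,w,h): return cv2.resize(d["frame"][y:y+h,x:x+w],(400,300),interpolation=cv2.INTER_CUBIC)
a=np.hstack([crop(T,264,210,80,60),crop(T,94,175,120,90)])
b=np.hstack([crop(S,252,155,80,60),crop(S,232,220,132,99)])
cv2.imwrite("pics/crops.png",np.vstack([a,b])[:,:,::-1])
for n,d,(x,y,w,h) in(("T",T,(264,210,80,60)),("S",S,(252,155,80,60))):
    m,c,s=big(orange(d["frame"])[y:y+h,x:x+w]); print(n,c+[x,y],s)
    if n=="T": print(onz(d,c+[x,y],.034))
f=T["frame"][175:265,94:214].astype(int)
m=(f.max(2)<140)&(f.max(2)-f.min(2)<40); m,c,s=big(m)
r=cv2.minAreaRect(max(cv2.findContours(m,0,1)[0],key=cv2.contourArea)); bp=cv2.boxPoints(r)+[94,175]
B=np.array([onz(T,p,.04) for p in bp]);print("base",bp.tolist(),B.round(4).tolist(),B.mean(0))
print([np.linalg.norm(B[i]-B[i-1]).round(4) for i in range(4)])
E
```

```text
T [303.54416404 239.39747634] [ 26  16  28  28 634]
[ 0.50914691 -0.26773624  0.034     ]
S [291.03755869 181.57746479] [ 26  21  27  11 213]
base [[95.45998668670654, 201.22000122070312], [204.239990234375, 185.68000030517578], [211.739990234375, 238.18000030517578], [102.9599838256836, 253.72000122070312]] [[0.6033, 0.3175, 0.04], [0.6539, 0.0134, 0.04], [0.5069, -0.0131, 0.04], [0.4582, 0.2849, 0.04]] [0.55558691 0.15067802 0.04      ]
[np.float64(0.1487), np.float64(0.3082), np.float64(0.1493), np.float64(0.3019)]
```

View pics/crops.png

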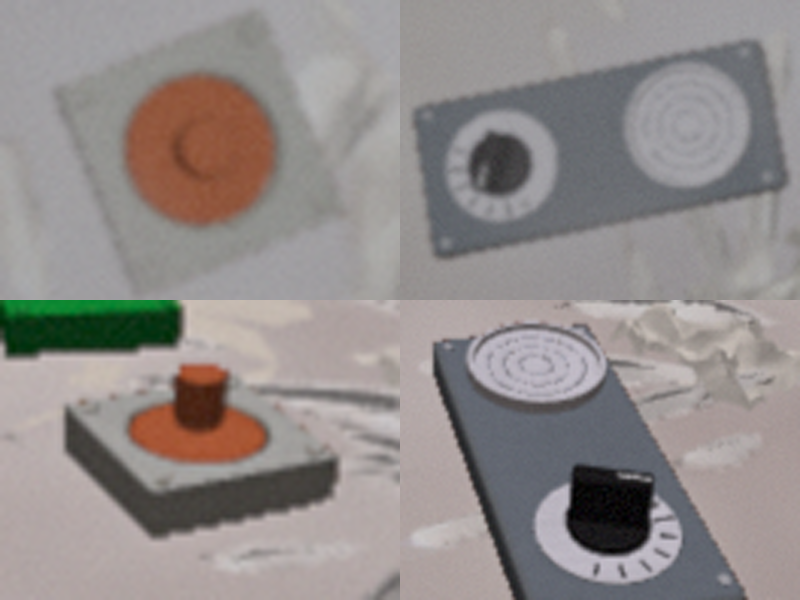

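The crops confirm the choice. The orange knobbed lid sits in the white mould, its disc at (304,240) in the top view and its knob top near (292,170) in the side view. The wheel has four screws, a plate, and a bar knob whose white line points a little clockwise of the home mark.

Run:
```python
from h import *
T,S=load("top0"),load("side0")
t=lambda x,y:np.array([(x-400)*.3+94,y*.3+175]); s=lambda x,y:np.array([(x-400)*.33+232,(y-300)*.33+220])
print("knobtop",tri((T,np.array([209,147])/5+[264,210]),(S,np.array([201,73])/5+[252,155])))
print("disc T", onz(T,np.array([200,150])/5+[264,210],.034))
for n,a,b in(("scr far",t(744,50),s(448,345)),("scr near",t(768,177),s(581,328)),("scr3",t(446,243),s(725,579)),("plate",t(687,124),s(538,364)),("dial",t(502,166),s(609,532)),("line end",t(483,184),s(652,477))): 
    X=tri((T,a),(S,b)); print(n,X[0].round(4),np.round(X[1],1))
q=np.array([onz(T,t(*p),.04) for p in((428,116),(744,50),(768,177),(446,243))]); print(q.round(4).tolist(),q.mean(0)); v=q[0]-q[1]+q[3]-q[2]; print("yaw of base y axis",np.degrees(np.arctan2(v[1],v[0])))
yaw=np.arctan2(v[1],v[0])-np.pi/2; ey=np.array([-np.sin(yaw),np.cos(yaw)])
print("yaw",np.degrees(yaw),"plate",q.mean(0)[:2]-.08*ey,"knob",q.mean(0)[:2]+.08*ey)
print("plateT@.06",onz(T,t(687,124),.06),"dialT@.0405",onz(T,t(502,166),.0405))
a,b=onz(S,s(573,466),.0845),onz(S,s(655,475),.0845);print("bar ends",a,b,np.degrees(np.arctan2(*(a-b)[1::-1])))
```

```text
knobtop (array([ 0.50850903, -0.26925271,  0.07111694]), [0.8842891190252657, 0.8842891190253832])
disc T [ 0.50751018 -0.26900103  0.034     ]
scr far [0.6411 0.0326 0.0413] [0.2 0.2]
scr near [0.535  0.008  0.0418] [0.8 0.8]
scr3 [0.475  0.2724 0.0405] [0.7 0.7]
plate [0.5754 0.0755 0.0549] [0.4 0.4]
dial [0.5394 0.2313 0.0382] [0.4 0.4]
line end [0.5192 0.2321 0.084 ] [1.9 1.9]
[[0.5795, 0.296, 0.04], [0.6411, 0.0328, 0.04], [0.5343, 0.0083, 0.04], [0.4743, 0.2728, 0.04]] [0.55732477 0.152484   0.04      ]
yaw of base y axis 102.97389376919111
yaw 12.973893769191115 plate [0.57528533 0.0745262 ] knob [0.5393642 0.2304418]
plateT@.06 [0.57520536 0.07455623 0.06      ] dialT@.0405 [0.53885749 0.23071313 0.0405    ]
bar ends [0.56461773 0.22360956 0.0845    ] [0.51541691 0.23122956 0.0845    ] -8.80376070398592
```

Request:
{"fn": "send_rows", "kwargs": {"claw": [0,0,0,0,0], "xyz": [[0.0285,-0.016,0],[0.0285,-0.016,0],[0.0285,-0.016,0],[0.0285,-0.016,0],[0.0285,-0.016,0]], "delta_rot": [[0,0,0],[0,0,0],[0,0,0],[0,0,0],[0,0,0]]}}

```text
time: 0.57
tcp_pos: [0.2727, -0.492, 0.2053]
tcp_rot: [-180.0, 0.0, 14.2]
ft_force: [1.0, 0.1, -0.8]
grip_width: 0.0942
gripper_force: 0.0
```

Request:
{"fn": "send_rows", "kwargs": {"claw": [0,0,0,0,0], "xyz": [[0.0285,-0.016,0],[0.0285,-0.016,0],[0.0285,-0.016,0],[0.0285,-0.016,0],[0.0285,-0.016,0]], "delta_rot": [[0,0,0],[0,0,0],[0,0,0],[0,0,0],[0,0,0]]}}

```text
time: 0.98
tcp_pos: [0.3912, -0.3795, 0.2054]
tcp_rot: [-180.0, 0.0, 14.2]
ft_force: [-0.2, -1.1, 0.0]
grip_width: 0.0941
gripper_force: 0.0
```

Request:
{"fn": "send_rows", "kwargs": {"claw": [0,0,0,0,0], "xyz": [[0.0285,-0.016,0],[0.0285,-0.016,0],[0.0285,-0.016,0],[0.0285,-0.016,0],[0.0285,-0.016,0]], "delta_rot": [[0,0,0],[0,0,0],[0,0,0],[0,0,0],[0,0,0]]}}

```text
time: 1.4
tcp_pos: [0.5097, -0.2671, 0.2054]
tcp_rot: [-180.0, 0.0, 14.2]
ft_force: [0.4, -0.8, 0.5]
grip_width: 0.0939
gripper_force: 0.0
```

Request:
{"fn": "send_rows", "kwargs": {"claw": [0,0,0,0], "xyz": [[0,0,0],[0,0,0],[0,0,0],[0,0,0]], "delta_rot": [[0,0,-0.105],[0,0,-0.105],[0,0,-0.105],[0,0,-0.105]]}}

```text
time: 1.73
tcp_pos: [0.5088, -0.2681, 0.2052]
tcp_rot: [-180.0, 0.0, 38.6]
ft_force: [-0.4, -0.6, -0.3]
grip_width: 0.0941
gripper_force: 0.0
```

Request:
{"fn": "send_rows", "kwargs": {"claw": [0,0,0,0,0], "xyz": [[0,0,0],[0,0,0],[0,0,0],[0,0,0],[0,0,0]], "delta_rot": [[0,0,-0.105],[0,0,-0.105],[0,0,-0.105],[0,0,-0.105],[0,0,0]]}}

```text
time: 2.15
tcp_pos: [0.5087, -0.2684, 0.2052]
tcp_rot: [-180.0, -0.0, 62.6]
ft_force: [0.4, -0.5, 0.6]
grip_width: 0.0941
gripper_force: 0.0
```

Run:
```python
from h import *
from plant import env
W=snap(env,"wrist","1"); f=W["frame"]
m,c,s=big(orange(f)); print("orange",c,s)
for X in([.5085,-.269,.074],[.5085,-.269,.034]): print(proj(W,X))
cv2.imwrite("pics/w1.png",f[:,:,::-1])
```

```text
orange [251.55460202 165.2565973 ] [ 213  127   78   77 4661]
[252.18962269 176.07429436]
[252.16210167 166.71567097]
```

View pics/w1.png

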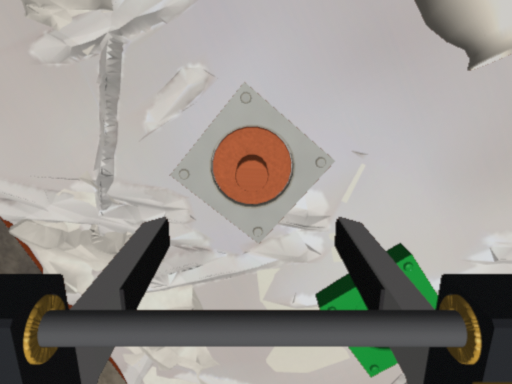

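The wrist view shows the lid disc centred at (252,165). I predicted (252,167), so it agrees to about 1 mm. The fingers straddle it, so I go down and grip.

Request:
{"fn": "send_rows", "kwargs": {"claw": [0,0,0,0,0], "xyz": [[0,0,0.03],[0,0,0.03],[0,0,0.03],[0,0,0.03],[0,0,0.02]], "delta_rot": [[0,0,0],[0,0,0],[0,0,0],[0,0,0],[0,0,0]]}}

```text
time: 2.62
tcp_pos: [0.5078, -0.2679, 0.0628]
tcp_rot: [-179.9, 0.0, 62.1]
ft_force: [0.3, -0.2, -0.9]
grip_width: 0.0936
gripper_force: 0.0
```

Request:
{"fn": "send_rows", "kwargs": {"claw": [0,0,0.3,0.5,0.6], "xyz": [[0,0,0.015],[0,0,0.007],[0,0,0],[0,0,0],[0,0,0]], "delta_rot": [[0,0,0],[0,0,0],[0,0,0],[0,0,0],[0,0,0]]}}

```text
time: 3.03
tcp_pos: [0.5095, -0.2686, 0.0445]
tcp_rot: [179.9, 0.0, 62.3]
ft_force: [0.3, -0.6, 0.1]
grip_width: 0.0776
gripper_force: 0.0
```

Request:
{"fn": "send_rows", "kwargs": {"claw": [1,1,1,1,1], "xyz": [[0,0,0],[0,0,0],[0,0,0],[0,0,0],[0,0,0]], "delta_rot": [[0,0,0],[0,0,0],[0,0,0],[0,0,0],[0,0,0]]}}

```text
time: 3.45
tcp_pos: [0.5089, -0.2684, 0.0436]
tcp_rot: [180.0, -0.0, 62.3]
ft_force: [0.6, -0.0, -0.4]
grip_width: 0.0442
gripper_force: 0.0
```

Request:
{"fn": "send_rows", "kwargs": {"claw": [1,1,1,1,1], "xyz": [[0,0,0],[0,0,0],[0,0,0],[0,0,0],[0,0,0]], "delta_rot": [[0,0,0],[0,0,0],[0,0,0],[0,0,0],[0,0,0]]}}

```text
time: 3.87
tcp_pos: [0.5088, -0.2684, 0.0434]
tcp_rot: [-180.0, -0.0, 62.3]
ft_force: [-1.1, 0.2, 1.6]
grip_width: 0.0315
gripper_force: 30.0
```

Request:
{"fn": "send_rows", "kwargs": {"claw": [1,1,1,1,1], "xyz": [[0,0,0],[0,0,0],[0,0,-0.002],[0,0,-0.004],[0,0,-0.006]], "delta_rot": [[0,0,0],[0,0,0],[0,0,0],[0,0,0],[0,0,0]]}}

```text
time: 4.28
tcp_pos: [0.5086, -0.2682, 0.0554]
tcp_rot: [-179.9, -0.0, 62.3]
ft_force: [0.3, 0.4, -2.5]
grip_width: 0.0315
gripper_force: 30.0
```

The lid is gripped: opening 31.5 mm, force 30 N. I lift and carry it.

Request:
{"fn": "send_rows", "kwargs": {"claw": [1,1,1,1,1], "xyz": [[0,0,-0.015],[0,0,-0.025],[0,0,-0.025],[0,0,-0.025],[0,0,-0.015]], "delta_rot": [[0,0,0],[0,0,0],[0,0,0],[0,0,0],[0,0,0]]}}

```text
time: 4.7
tcp_pos: [0.5096, -0.2685, 0.1636]
tcp_rot: [179.8, -0.0, 62.3]
ft_force: [0.6, 0.2, -1.1]
grip_width: 0.0314
gripper_force: 30.0
```

Request:
{"fn": "send_rows", "kwargs": {"claw": [1,1,1,1,1], "xyz": [[0.01,-0.003,0],[0.02,-0.006,0],[0.0275,-0.0083,0],[0.0275,-0.0083,0],[0.0275,-0.0083,0]], "delta_rot": [[0,0,0],[0,0,0],[0,0,0],[0,0,0],[0,0,0]]}}

```text
time: 5.12
tcp_pos: [0.5308, -0.151, 0.1599]
tcp_rot: [-180.0, -0.0, 62.3]
ft_force: [0.5, -1.0, -0.9]
grip_width: 0.0312
gripper_force: 30.0
```

Request:
{"fn": "send_rows", "kwargs": {"claw": [1,1,1,1,1], "xyz": [[0.0275,-0.0083,0],[0.0275,-0.0083,0],[0.0275,-0.0083,0],[0.0275,-0.0083,0],[0.0275,-0.0083,0]], "delta_rot": [[0,0,0],[0,0,0],[0,0,0],[0,0,0],[0,0,0]]}}

```text
time: 5.53
tcp_pos: [0.5577, -0.0099, 0.1599]
tcp_rot: [-180.0, 0.0, 62.3]
ft_force: [0.4, 0.6, -2.0]
grip_width: 0.0314
gripper_force: 30.0
```

Request:
{"fn": "send_rows", "kwargs": {"claw": [1,1,1,1,1], "xyz": [[0.0275,-0.0083,0],[0.0275,-0.0083,0],[0.02,-0.006,0],[0.01,-0.003,0],[0,0,0]], "delta_rot": [[0,0,0],[0,0,0],[0,0,0],[0,0,0],[0,0,0]]}}

```text
time: 5.95
tcp_pos: [0.5745, 0.0782, 0.16]
tcp_rot: [-179.9, -0.0, 62.5]
ft_force: [-0.3, 0.3, -1.6]
grip_width: 0.0313
gripper_force: 30.0
```

Run:
```python
from h import *
from plant import env
W=snap(env,"wrist","2"); T=snap(env,"top","2"); S=snap(env,"side","2"); s=env.sense(); print(s["tcp_pos"],s["tcp_rot"])
m,c,st=big(orange(W["frame"])); print(c,st, onz(W,c,.15))
for d,n in((T,"T"),(S,"S")):
    o=orange(d["frame"]); o[:120]=0
    m,c2,s2=big(o); print(n,c2,s2)
a=W["frame"][:300]; 
b=cv2.resize(S["frame"][190:300,210:357],(400,300)); t=cv2.resize(T["frame"][160:260,110:243],(400,300))
cv2.imwrite("pics/c2.png",np.vstack([np.hstack([cv2.resize(W["frame"][:288],(400,225)),np.zeros((225,400,3),np.uint8)]),np.hstack([b,t])])[:,:,::-1])
print(proj(W,[.5753,.075,.06]),"rim",[proj(W,[.5753+.0515*np.cos(a),.075+.0515*np.sin(a),.06]).round().tolist() for a in np.arange(4)*np.pi/2])
```

```text
[0.57472821 0.07396897 0.16009187] [-1.79982847e+02  4.70624405e-02  6.22640743e+01]
[251.75971794 215.06284707] [  183   156   138   130 11345] [0.57729553 0.08394717 0.15      ]
T [476.40984222 218.02967693] [ 424  120   88  193 5324]
S [ 81.68163885 249.50295903] [    0   120   246   264 13180]
[254.64872512 187.22834871] rim [[310.0, 160.0], [226.0, 133.0], [202.0, 213.0], [281.0, 237.0]]
```

View pics/c2.png

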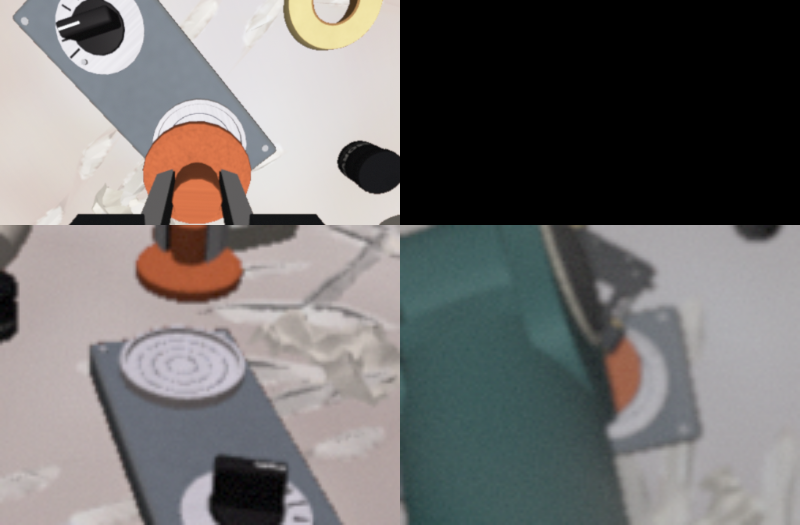

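Wrist picture: the lid hangs level, its disc spanning columns 183 to 321. The plate rim shows behind it, at about 195 to 313 with its top at row 127. In the side view the lid is above the plate.

Run:
```python
from h import *
W=load("wrist2"); a=np.linspace(0,6.283,200)
def ext(x,y,z,r):
    p=np.array([proj(W,[x+r*np.cos(t),y+r*np.sin(t),z]) for t in a]); return p[:,0].min().round(1),p[:,0].max().round(1),p[:,1].min().round(1)
print("lid pred",ext(.5747,.0740,.1506,.042),"meas 183..320, 156")
print("plate pred",ext(.5753,.075,.06,.0515))
f=W["frame"].astype(int); g=f.min(2)
for r in(140,150,158): print(r,g[r,185:330:1].tolist())
print(g[115:150,240].tolist(),g[115:150,255].tolist())
```

```text
lid pred (np.float64(185.0), np.float64(326.2), np.float64(162.1)) meas 183..320, 156
plate pred (np.float64(194.1), np.float64(315.2), np.float64(126.2))
140 [127, 127, 128, 127, 128, 128, 127, 127, 127, 128, 128, 128, 128, 129, 129, 129, 129, 129, 129, 129, 129, 129, 130, 129, 129, 129, 129, 130, 131, 130, 129, 130, 154, 193, 220, 229, 230, 230, 231, 232, 228, 223, 220, 212, 223, 231, 233, 233, 233, 233, 232, 232, 233, 233, 235, 234, 232, 231, 232, 234, 235, 235, 234, 233, 233, 234, 233, 232, 232, 232, 234, 234, 233, 232, 232, 232, 231, 230, 230, 231, 233, 233, 232, 232, 230, 228, 228, 229, 230, 231, 230, 230, 232, 233, 231, 226, 214, 203, 209, 218, 228, 233, 232, 231, 229, 230, 223, 196, 158, 134, 130, 132, 133, 133, 132, 134, 134, 133, 133, 132, 133, 132, 131, 131, 130, 129, 128, 125, 115, 116, 175, 220, 228, 229, 229, 230, 230, 230, 230, 230, 230, 230, 230, 229, 230]
150 [129, 129, 129, 129, 129, 129, 129, 130, 129, 130, 129, 129, 128, 128, 128, 127, 128, 128, 128, 128, 128, 132, 165, 214, 231, 233, 235, 234, 229, 210, 202, 223, 233, 235, 234, 233, 234, 234, 233, 234, 235, 234, 
[... 856 characters left out ...]
9, 50, 51, 50, 51, 46, 42, 40, 37, 36, 35, 39, 57, 65, 77, 100, 146, 163, 185, 197, 212, 220, 226, 228, 229, 231, 231, 216, 175, 172, 207, 226, 232, 234, 233, 231, 229, 230, 233, 234, 233, 230, 228, 211, 187, 209, 226, 230, 230, 229, 223, 185, 144, 132, 131, 132, 132, 132, 131, 132, 131, 131, 131, 131, 130, 130, 130, 129, 128, 127, 120, 124, 179]
[131, 131, 132, 131, 131, 131, 130, 130, 130, 130, 130, 130, 124, 122, 173, 228, 234, 233, 233, 229, 224, 231, 232, 233, 233, 234, 234, 234, 234, 234, 232, 222, 188, 195, 230] [133, 132, 133, 133, 132, 133, 133, 132, 133, 133, 127, 121, 161, 221, 231, 231, 230, 226, 223, 232, 234, 235, 235, 235, 234, 234, 233, 233, 230, 208, 179, 228, 232, 232, 232]
```

Run:
```python
from h import *
from plant import env
s0=env.sense();W=snap(env,"wrist","3");s=env.sense();print(s0["tcp_pos"],s["tcp_pos"],s["tcp_rot"]); a=np.linspace(0,6.283,200)
m,c,st=big(orange(W["frame"])); print(st)
def ext(x,y,z,r):
    p=np.array([proj(W,[x+r*np.cos(t),y+r*np.sin(t),z]) for t in a]); return p[:,0].min().round(1),p[:,0].max().round(1),p[:,1].min().round(1)
x,y,z=s["tcp_pos"]
print("lid pred",ext(x,y,z-.0094,.042)); print("plate pred",ext(.5753,.075,.06,.0515))
# fit circle: upper arc pixels of lid -> rays on disc-top plane
pts=[]
for col in range(st[0],st[0]+st[2]):
    rr=np.where(m[:,col])[0]
    if len(rr) and rr[0]<215: pts.append(onz(W,(col,rr[0]-.5),z-.0094)[:2])
P=np.array(pts); q=np.linalg.lstsq(np.c_[2*P,np.ones(len(P))],(P**2).sum(1),rcond=None)[0]
print("lid fit",q[:2],np.sqrt(q[2]+q[:2]@q[:2]))
h=W["frame"].min(2)
pts=[]
for row in range(132,156,2):
    w=np.where(h[row]>180)[0]; w=w[(w>190)&(w<318)]; 
    L=w[0]; g=np.split(w,np.where(np.diff(w)>6)[0]+1); print(row,[(k[0],k[-1]) for k in g if len(k)>2][:6])
```

```text
[0.57472821 0.07396897 0.16009187] [0.57479416 0.07373668 0.16019171] [-1.79988860e+02  4.22170429e-02  6.22348657e+01]
[  183   156   138   130 11344]
lid pred (np.float64(181.5), np.float64(323.4), np.float64(156.1))
plate pred (np.float64(191.3), np.float64(312.9), np.float64(121.5))
lid fit [0.57551613 0.07599839] 0.039962830858207676
132 [(np.int64(220), np.int64(284)), (np.int64(310), np.int64(317))]
134 [(np.int64(217), np.int64(288)), (np.int64(312), np.int64(317))]
136 [(np.int64(214), np.int64(290)), (np.int64(314), np.int64(317))]
138 [(np.int64(212), np.int64(292)), (np.int64(315), np.int64(317))]
140 [(np.int64(210), np.int64(248)), (np.int64(257), np.int64(295))]
142 [(np.int64(208), np.int64(297))]
144 [(np.int64(206), np.int64(299))]
146 [(np.int64(205), np.int64(300))]
148 [(np.int64(203), np.int64(301))]
150 [(np.int64(202), np.int64(303))]
152 [(np.int64(201), np.int64(304))]
154 [(np.int64(200), np.int64(247)), (np.int64(257), np.int64(305))]
```

Run:
```python
from h import *
W=load("wrist3")
e={132:(220,284),134:(217,288),136:(214,290),138:(212,292),140:(210,295),142:(208,297),144:(206,299),146:(205,300),148:(203,301),150:(202,303),152:(201,304),154:(200,305)}
P=np.array([onz(W,(c+o,r),.06)[:2] for r,(l,k) in e.items() for c,o in((l,-.5),(k,.5))])
q=np.linalg.lstsq(np.c_[2*P,np.ones(len(P))],(P**2).sum(1),rcond=None)[0]; print(q[:2],np.sqrt(q[2]+q[:2]@q[:2]))
c=P.mean(0)
from scipy.optimize import least_squares
print(least_squares(lambda v:np.hypot(*(P-v).T)-.0515,[.575,.075]).x)
```

```text
[0.57559982 0.07510984] 0.05049230134052646
[0.57492211 0.07382352]
```

The plate centre measures (.575,.0745) from every view, and the lid hangs within 1 mm of it. I lower the lid.

Request:
{"fn": "send_rows", "kwargs": {"claw": [1,1,1,1,1], "xyz": [[0,0,0.018],[0,0,0.02],[0,0,0.02],[0,0,0.012],[0,0,0.005]], "delta_rot": [[0,0,0],[0,0,0],[0,0,0],[0,0,0],[0,0,0]]}}

```text
time: 6.57
tcp_pos: [0.5741, 0.074, 0.0838]
tcp_rot: [-179.9, 0.1, 62.2]
ft_force: [0.4, -0.3, -2.1]
grip_width: 0.0311
gripper_force: 30.0
```

Request:
{"fn": "send_rows", "kwargs": {"claw": [1,1,1,1], "xyz": [[0,0,0.004],[0,0,0.003],[0,0,0.001],[0,0,0]], "delta_rot": [[0,0,0],[0,0,0],[0,0,0],[0,0,0]]}}

```text
time: 6.9
tcp_pos: [0.5753, 0.0752, 0.0779]
tcp_rot: [180.0, -0.0, 62.3]
ft_force: [0.6, -0.4, -0.7]
grip_width: 0.0313
gripper_force: 30.0
```

Request:
{"fn": "send_rows", "kwargs": {"claw": [1,1,1], "xyz": [[0,0,0.001],[0,0,0],[0,0,0]], "delta_rot": [[0,0,0],[0,0,0],[0,0,0]]}}

```text
time: 7.15
tcp_pos: [0.5751, 0.0752, 0.0767]
tcp_rot: [180.0, -0.0, 62.3]
ft_force: [-0.3, 0.3, -1.6]
grip_width: 0.0319
gripper_force: 30.0
```

Request:
{"fn": "send_rows", "kwargs": {"claw": [1,1,1], "xyz": [[0,0,0.001],[0,0,0],[0,0,0]], "delta_rot": [[0,0,0],[0,0,0],[0,0,0]]}}

```text
time: 7.4
tcp_pos: [0.575, 0.0752, 0.0754]
tcp_rot: [-180.0, -0.0, 62.3]
ft_force: [0.6, -0.4, -1.8]
grip_width: 0.0312
gripper_force: 30.0
```

Request:
{"fn": "send_rows", "kwargs": {"claw": [1,1,1], "xyz": [[0,0,0.001],[0,0,0],[0,0,0]], "delta_rot": [[0,0,0],[0,0,0],[0,0,0]]}}

```text
time: 7.65
tcp_pos: [0.5751, 0.0752, 0.0753]
tcp_rot: [180.0, 0.0, 62.3]
ft_force: [-6.8, -1.6, 15.8]
grip_width: 0.0312
gripper_force: 30.0
```

It makes contact at the predicted height. I relax the push and open.

Request:
{"fn": "send_rows", "kwargs": {"claw": [1,1,0.55,0.5,0.4], "xyz": [[0,0,-0.0008],[0,0,0],[0,0,0],[0,0,0],[0,0,0]], "delta_rot": [[0,0,0],[0,0,0],[0,0,0],[0,0,0],[0,0,0]]}}

```text
time: 8.07
tcp_pos: [0.575, 0.0753, 0.0752]
tcp_rot: [-180.0, -0.0, 62.3]
ft_force: [0.7, 0.6, -0.2]
grip_width: 0.0482
gripper_force: 0.0
```

Request:
{"fn": "send_rows", "kwargs": {"claw": [0.1,0,0,0,0], "xyz": [[0,0,0],[0,0,0],[0,0,0],[0,0,0],[0,0,0]], "delta_rot": [[0,0,0],[0,0,0],[0,0,0],[0,0,0],[0,0,0]]}}

```text
time: 8.48
tcp_pos: [0.575, 0.0752, 0.0752]
tcp_rot: [-180.0, -0.0, 62.3]
ft_force: [-0.8, 1.0, -0.2]
grip_width: 0.0811
gripper_force: 0.0
```

Request:
{"fn": "send_rows", "kwargs": {"claw": [0,0,0,0,0], "xyz": [[0,0,0],[0,0,0],[0,0,-0.01],[0,0,-0.02],[0,0,-0.03]], "delta_rot": [[0,0,0],[0,0,0],[0,0,0],[0,0,0],[0,0,0]]}}

```text
time: 8.9
tcp_pos: [0.5738, 0.0751, 0.1348]
tcp_rot: [-179.8, 0.1, 62.3]
ft_force: [1.1, 1.3, 0.5]
grip_width: 0.0938
gripper_force: 0.0
```

Request:
{"fn": "send_rows", "kwargs": {"claw": [0,0,0,0,0], "xyz": [[0,0,-0.03],[0,0,-0.03],[0,0,-0.01],[0,0,0],[0,0,0]], "delta_rot": [[0,0,0],[0,0,0],[0,0,0],[0,0,0],[0,0,0]]}}

```text
time: 9.32
tcp_pos: [0.575, 0.0751, 0.2056]
tcp_rot: [180.0, -0.0, 62.3]
ft_force: [-0.2, -0.8, -0.3]
grip_width: 0.0935
gripper_force: 0.0
```

Run:
```python
from h import *
from plant import env
W=snap(env,"wrist","4"); S=snap(env,"side","4")
b=cv2.resize(S["frame"][200:310,225:357],(288*132//110,288),interpolation=cv2.INTER_CUBIC)
cv2.imwrite("pics/c4.png",np.vstack([np.hstack([W["frame"][:288]]),cv2.copyMakeBorder(b,0,0,0,512-b.shape[1],0)])[:,:,::-1])
a=np.linspace(0,6.283,200)
for z,r in((.066,.042),(.06,.0515)):
    p=np.array([proj(W,[.5752+r*np.cos(t),.0748+r*np.sin(t),z]) for t in a]); print(p.min(0).round(1),p.max(0).round(1))
m,c,s=big(orange(W["frame"])); print(s)
```

```text
[208.5 129.6] [295.9 214.6]
[199.5 118.6] [304.9 221.2]
[ 210  131   84   82 5490]
```

View pics/c4.png

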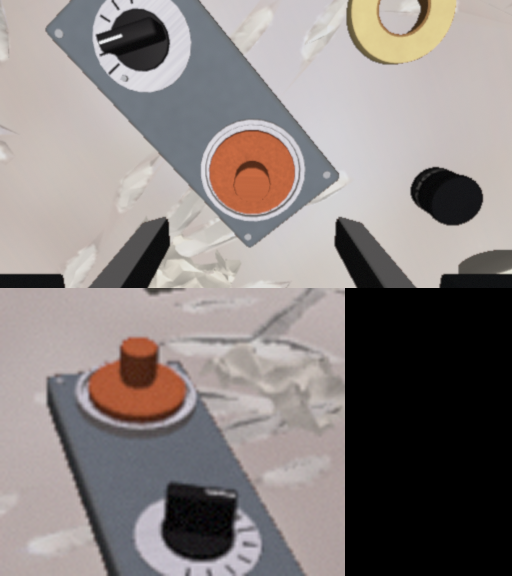

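The lid sits flat and centred in the plate, at about (252,172) in the wrist view. The knob is at (135,40) with its line pointing left, and the tape and jar are untouched. Next I move above the knob, turning the tool to yaw 169.

Request:
{"fn": "send_rows", "kwargs": {"claw": [0,0,0,0,0], "xyz": [[0.0242,-0.0208,0],[0.0242,-0.0208,0],[0.0242,-0.0208,0],[0.0242,-0.0208,0],[0.0242,-0.0208,0]], "delta_rot": [[0,0,0],[0,0,0],[0,0,0],[0,0,0],[0,0,0]]}}

```text
time: 9.83
tcp_pos: [0.5381, 0.2318, 0.204]
tcp_rot: [-179.9, 0.1, 62.3]
ft_force: [1.0, -0.1, 0.3]
grip_width: 0.0941
gripper_force: 0.0
```

Request:
{"fn": "send_rows", "kwargs": {"claw": [0,0,0,0,0], "xyz": [[0,0,0],[0,0,0],[0,0,0],[0,0,0],[0,0,0]], "delta_rot": [[0,0,-0.11],[0,0,-0.11],[0,0,-0.11],[0,0,-0.11],[0,0,-0.11]]}}

```text
time: 10.25
tcp_pos: [0.5385, 0.2306, 0.2039]
tcp_rot: [-179.9, 0.0, 94.2]
ft_force: [-0.1, 0.5, 0.5]
grip_width: 0.094
gripper_force: 0.0
```

Request:
{"fn": "send_rows", "kwargs": {"claw": [0,0,0,0,0], "xyz": [[0,0,0],[0,0,0],[0,0,0],[0,0,0],[0,0,0]], "delta_rot": [[0,0,-0.11],[0,0,-0.11],[0,0,-0.11],[0,0,-0.11],[0,0,-0.11]]}}

```text
time: 10.67
tcp_pos: [0.5386, 0.2305, 0.204]
tcp_rot: [-179.9, -0.1, 125.7]
ft_force: [-0.1, -0.9, -0.3]
grip_width: 0.0939
gripper_force: 0.0
```

Request:
{"fn": "send_rows", "kwargs": {"claw": [0,0,0,0,0], "xyz": [[0,0,0],[0,0,0],[0,0,0],[0,0,0],[0,0,0]], "delta_rot": [[0,0,-0.11],[0,0,-0.11],[0,0,-0.11],[0,0,-0.11],[0,0,-0.11]]}}

```text
time: 11.08
tcp_pos: [0.5386, 0.2305, 0.204]
tcp_rot: [-179.9, -0.1, 157.2]
ft_force: [0.2, -0.2, -0.9]
grip_width: 0.0939
gripper_force: 0.0
```

Request:
{"fn": "send_rows", "kwargs": {"claw": [0,0,0,0,0], "xyz": [[0,0,0],[0,0,0],[0,0,0],[0,0,0],[0,0,0]], "delta_rot": [[0,0,-0.11],[0,0,-0.1],[0,0,0],[0,0,0],[0,0,0]]}}

```text
time: 11.5
tcp_pos: [0.5389, 0.2306, 0.2047]
tcp_rot: [-180.0, -0.1, 168.7]
ft_force: [0.1, 0.2, -0.5]
grip_width: 0.0938
gripper_force: 0.0
```

Run:
```python
from h import *
from plant import env
W=snap(env,"wrist","5");W=snap(env,"wrist","5"); print(env.sense()["tcp_pos"],env.sense()["tcp_rot"],env.sense()["qpos"])
print("axis@.0845,.0505,.0405",[proj(W,[.5392,.2306,z]).round(1).tolist() for z in(.0845,.0505,.0405)])
cv2.imwrite("pics/w5.png",cv2.resize(W["frame"][90:270,150:360],(700,600),interpolation=cv2.INTER_CUBIC)[:,:,::-1])
```

```text
[0.53896718 0.23065985 0.20500829] [-1.79990534e+02 -2.31724930e-02  1.68765320e+02] [ 14.01859008  29.21700792 -54.21718061  96.85510197  25.42307429
  67.21854871  31.89626224]
axis@.0845,.0505,.0405 [[252.2, 179.2], [252.2, 170.6], [252.2, 168.4]]
```

View pics/w5.png

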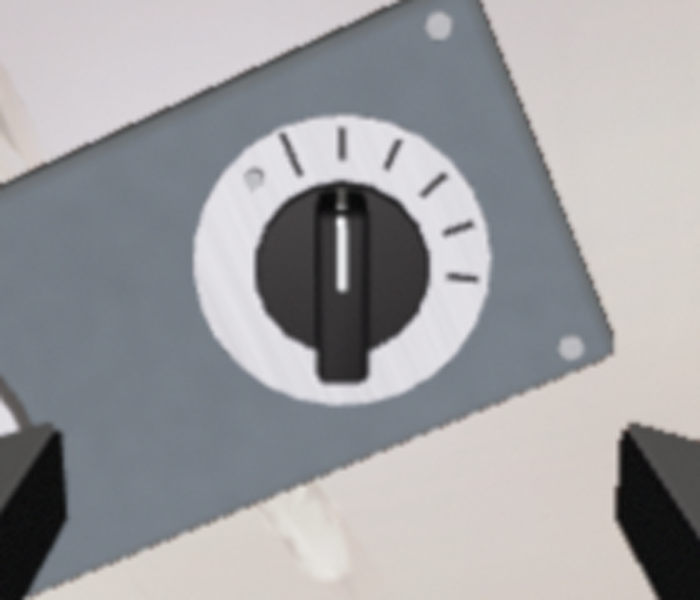

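The close view shows the line at the second mark, one clockwise of the long home mark beside the stud, so the knob starts at the first stop. The bar is at column 252.6 against 252.2 predicted, and aligned. I descend and grip.

Request:
{"fn": "send_rows", "kwargs": {"claw": [0,0,0,0,0], "xyz": [[0,0,0.03],[0,0,0.03],[0,0,0.03],[0,0,0.03],[0,0,0.018]], "delta_rot": [[0,0,0],[0,0,0],[0,0,0],[0,0,0],[0,0,0]]}}

```text
time: 12.02
tcp_pos: [0.538, 0.2301, 0.0644]
tcp_rot: [-179.9, -0.1, 168.8]
ft_force: [-0.3, -0.3, -0.5]
grip_width: 0.0938
gripper_force: 0.0
```

Request:
{"fn": "send_rows", "kwargs": {"claw": [0,0,0.4,0.6,0.7], "xyz": [[0,0,0.01],[0,0,0],[0,0,0],[0,0,0],[0,0,0]], "delta_rot": [[0,0,0],[0,0,0],[0,0,0],[0,0,0],[0,0,0]]}}

```text
time: 12.43
tcp_pos: [0.5398, 0.231, 0.0586]
tcp_rot: [179.9, 0.1, 168.9]
ft_force: [-0.7, -0.2, 0.4]
grip_width: 0.0774
gripper_force: 0.0
```

Request:
{"fn": "send_rows", "kwargs": {"claw": [1,1,1,1,1], "xyz": [[0,0,0],[0,0,0],[0,0,0],[0,0,0],[0,0,0]], "delta_rot": [[0,0,0],[0,0,0],[0,0,0],[0,0,0],[0,0,0]]}}

```text
time: 12.85
tcp_pos: [0.5391, 0.2307, 0.0574]
tcp_rot: [180.0, 0.0, 168.9]
ft_force: [-0.2, -0.5, 0.2]
grip_width: 0.0439
gripper_force: 0.0
```

Request:
{"fn": "send_rows", "kwargs": {"claw": [1,1,1,1,1], "xyz": [[0,0,0],[0,0,0],[0,0,0],[0,0,0],[0,0,0]], "delta_rot": [[0,0,0],[0,0,0],[0,0,0],[0,0,0],[0,0,0]]}}

```text
time: 13.27
tcp_pos: [0.5391, 0.231, 0.0573]
tcp_rot: [180.0, -0.0, 168.9]
ft_force: [0.6, 1.5, -0.6]
grip_width: 0.0148
gripper_force: 30.0
```

Request:
{"fn": "send_rows", "kwargs": {"claw": [1,1,1,1,1], "xyz": [[0,0,0],[0,0,0],[0,0,0],[0,0,0],[0,0,0]], "delta_rot": [[0,0,0],[0,0,0],[0,0,0],[0,0,0],[0,0,0]]}}

```text
time: 13.68
tcp_pos: [0.5391, 0.231, 0.0573]
tcp_rot: [180.0, -0.0, 168.9]
ft_force: [1.4, 4.5, -3.5]
grip_width: 0.0147
gripper_force: 30.0
```

Request:
{"fn": "send_rows", "kwargs": {"claw": [1,1,1,1,1], "xyz": [[0,0,0],[0,0,0],[0,0,0],[0,0,0],[0,0,0]], "delta_rot": [[0,0,0.06],[0,0,0.06],[0,0,0.06],[0,0,0.06],[0,0,0.06]]}}

```text
time: 14.1
tcp_pos: [0.5392, 0.2312, 0.0573]
tcp_rot: [179.9, -0.0, 151.6]
ft_force: [3.3, 6.8, -5.9]
grip_width: 0.0149
gripper_force: 30.0
```

Request:
{"fn": "send_rows", "kwargs": {"claw": [1,1,1,1,1], "xyz": [[0,0,0],[0,0,0],[0,0,0],[0,0,0],[0,0,0]], "delta_rot": [[0,0,0.06],[0,0,0.06],[0,0,0],[0,0,0],[0,0,0]]}}

```text
time: 14.52
tcp_pos: [0.5393, 0.2313, 0.0573]
tcp_rot: [179.9, -0.0, 144.9]
ft_force: [3.5, 5.9, -5.9]
grip_width: 0.0148
gripper_force: 30.0
```

Run:
```python
from plant import env
s=env.sense()
for k in("tcp_pos","tcp_rot","ft_force","wrist_torque","qpos","grip_width"): print(k,s[k])
```

```text
tcp_pos [0.5392667  0.2313115  0.05729549]
tcp_rot [ 1.79932375e+02 -9.76496904e-03  1.44850417e+02]
ft_force [ 3.5332516   5.91352018 -5.87078395]
wrist_torque [ 1.52697591 -0.96405841 -0.0474722 ]
qpos [  5.09466374  36.9765444  -41.806604   103.53524903  30.81377934
  51.40724567   4.01860155]
grip_width 0.014756183235884127
```

Second stop reached (yaw 168.9 to 144.9, forces small). Now the next click, to the third stop.

Request:
{"fn": "send_rows", "kwargs": {"claw": [1,1,1,1,1], "xyz": [[0,0,0],[0,0,0],[0,0,0],[0,0,0],[0,0,0]], "delta_rot": [[0,0,0.06],[0,0,0.06],[0,0,0.06],[0,0,0.06],[0,0,0.06]]}}

```text
time: 14.93
tcp_pos: [0.5395, 0.2315, 0.0573]
tcp_rot: [179.9, -0.0, 127.5]
ft_force: [5.7, 6.9, -8.9]
grip_width: 0.0147
gripper_force: 30.0
```

Request:
{"fn": "send_rows", "kwargs": {"claw": [1,1,1,1,1], "xyz": [[0,0,0],[0,0,0],[0,0,0],[0,0,0],[0,0,0]], "delta_rot": [[0,0,0.06],[0,0,0.055],[0,0,0],[0,0,0],[0,0,0]]}}

```text
time: 15.35
tcp_pos: [0.5396, 0.2316, 0.0573]
tcp_rot: [179.9, -0.0, 121.1]
ft_force: [6.2, 8.3, -8.6]
grip_width: 0.0148
gripper_force: 30.0
```

Run:
```python
from h import *
from plant import env
W=snap(env,"wrist","6"); S=snap(env,"side","6"); T=snap(env,"top","6")
s=env.sense()
for k in("tcp_pos","tcp_rot","ft_force","wrist_torque","grip_width"): print(k,s[k])
b=cv2.resize(S["frame"][190:310,217:377],(384,288),interpolation=cv2.INTER_CUBIC)
w=cv2.resize(W["frame"],(400,300))
cv2.imwrite("pics/c6.png",np.hstack([w,cv2.resize(b,(400,300))])[:,:,::-1])
```

```text
tcp_pos [0.53955903 0.23158842 0.05731577]
tcp_rot [ 1.79897234e+02 -5.27084955e-02  1.21076970e+02]
ft_force [ 6.47454515  7.97264189 -8.41209741]
wrist_torque [ 1.94793382 -1.5813926  -0.03232443]
grip_width 0.01468003192016452
```

View pics/c6.png

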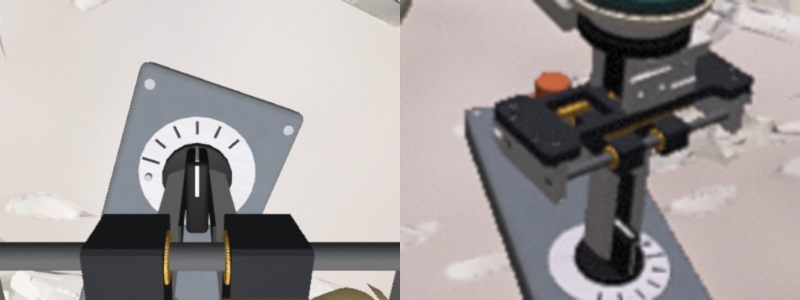

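The line points at the fourth mark, (197,127) in the picture, counting the long home mark at (150,160) as the first. That is the third stop. Yaw is 121.1 degrees against 121.0 computed, and the twist torque is near zero. The lid is still on the plate.

```bash
python3 -c "
from plant import env
print(env.hand_in())"
```

```text
the job is handed in; nothing more can be done
None
```

The lid is lying flat in the plate, and the wheel was turned from its first stop to the third with the knob still gripped there; the job was handed in at about 15.5 s, and no verdict came back.

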